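# Lay out a phone's parts for reassembly

### The arm

A 7-joint arm with a two-finger parallel gripper is mounted at the origin on the work surface. World frame = base frame: x ahead of the robot, y to its left, z up, the work surface at z = 0. Lengths are in m, angles in rad, forces in N, time in s.
With the tool pointing down it reaches from about 0.4 to 0.85 m from the base axis. Payload 10.4 kg.
Tool frame: the origin (TCP) lies midway between the tips of the shut fingers; the grasp point (between the pads) lies 19 mm behind it; z points along the fingers, y is the line along which they close (so a half turn about z gives the same grasp; the last joint's range is limited). The gripper opens to 85 mm and grips with 20 to 120 N. Pads are 22 mm wide; open, the fingers measure 114 mm over their backs; the gripper's body (76 mm by 85 mm) begins 54 mm behind the grasp point. The pads swing forward as they close: fully open they stand 13 mm farther back than shut.
Start: joints at [-1.339, 0.332, -0.065, 1.46, 0.022, 1.35, -0.088], TCP at [0.158, 0.605, 0.231] pointing down, gripper open.
Joint ranges: [-2.6, 2.6], [-0.5, 2.12], [-1.47, 1.34], [0.16, 2.42], [-1.27, 4.41], [0.06, 2.06], [-2.6, 2.6]. Speed limits (rad/s): [2.22, 2.22, 2.79, 2.79, 3.14, 3.14, 3.14].

### API

Orientations are given as a unit quaternion [x, y, z, w].
In Python, from workcell import get_obs, camera, camera_params, hand_in gives the robot as it stands.
- The arm moves only by the tool carry_out, never from a script. Its argument "commands" is a list that holds one entry, the list of rows, each a list of 6 numbers: the shift along the tool's x, y, z in units of 40 mm (1.0 is 40 mm), then the turn, a rotation vector about the tool's x, y, z in units of 6 degrees (1.0 is 6 degrees). In form: [[[x, y, z, ax, ay, az], ...]]. A call has 1 to 20 rows; each row shifts and turns the commanded pose from where the row before left it, along the tool's axes as they then stand; what a row does not reach is not made up. A row lasts 1/12 s, in which the tool goes at most 41.7 mm and 7.16 degrees, less where a joint would pass 70% of its speed; a pose out of reach is approached as far as the arm can. A call is refused whole if a number of a shift passes 1 or a number of a turn 1, either way. A call with a gripper value outside its range is refused whole. "hand" is the closure, from -1 (fully open) to 1 (shut), set as the call begins (left out, the last holds). The fingers move at their own pace and stop on an object; "force" is the grip in N (left out, the last holds). Time passes only in rows, so rows that do not move let the fingers close. It gives the time, the measured TCP pose, the force, the opening and the grip force at its end, in the units of the state.
- get_obs(): the state, without advancing time (a new reading comes with each control period).
- camera(name): name is "scene" or "top" or "wrist"; returns the picture (480x640x3 uint8, red, green, blue); there is no depth.
- camera_params(name): a dict with "mtx" (3x3 intrinsics, pixels), "R" (3x3) and "t" (3): a world point X has camera coordinates R X + t. Camera axes: x right, y down, z forward; pixel columns grow to the right and rows downward; lengths in m; the calibration is good to about 2 mm. A picture is of the moment at which its call begins: read the wrist's pose just before it. camera_params takes no time and is no camera call; for the wrist camera it gives the pose at the moment of the call.
- hand_in(): hands the job in; it is judged then, once.
The state is a dict: "clock": time; "joint_pos": joint angles; "joint_velocities": joint speeds; "tau": joint torques, N m; "position": TCP position; "ee_rot": TCP orientation; "ft_force": force on the tool from outside, world axes, zero at the start; "torque": the same for the moment, N m; "grip_width": opening from 0.0 (shut) to 1.0 (fully open); "grasp_force": force on a finger pad.
Only numpy, scipy, OpenCV 4.12 (cv2) and the standard library are available. Lean on these libraries where they do the work, as an engineer would, in place of code of your own. Each camera call takes 0.05 s, during which the arm holds its last target. There are 200 camera calls.

### The job

Lay out the work around the opened phone in its holder. Left and right are the robot's, and everything set beside the holder lies flat on the bench and level with the holder's middle: lay the orange battery to its left, lengthwise parallel to it, leaving a clear gap of 9 cm to the holder; stand the round screw tin midway in that gap, between holder and battery; and lay the white loudspeaker to its right, lengthwise parallel to it, 3 cm clear. Lay the black keypad phone centred on top of the blue case, lengthwise along the lid's longer side; all four keep the side up that they have now, and the little spray bottle stays standing where it is.

Things in the scene. Friction and masses are not known exactly. Their poses are not given: they have to be found in the camera images.
- jig: The opened phone clamped in its holder, fixed to the bench: a bare aluminium plate with a dark phone frame, blue-green circuit boards and four red corner clamps. The holder is 144 mm long (own x, which points away from the robot, within about 12 degrees) and 76 mm wide (own y, pointing to the robot's left, where 'left of the holder' lies); the clamps are 18 mm high. Origin: centre of its underside, on the bench. It may stand on the left or on the right of the bench.
- case: Closed blue plastic parts case with a flat pale blue lid, fixed to the bench. 110 mm along its own x (away from the robot), 130 mm along its own y (to the robot's left; the lid's longer side), 36 mm high: the lid's flat top is 36 mm above the origin. Origin: centre of its underside, on the bench. It stands on the other side of the bench from the holder.
- battery_c (a point): Loose orange phone battery with a black band at one end and a pale label, a flat block 60 mm long (own x) by 36 mm wide (own y) by 10 mm thick (own z, up). The point is its centre, 5 mm above its underside. About 45 g.
- tin_c (a point): Loose round aluminium screw tin, closed, with a purple disc on the lid: 36 mm in diameter, 24 mm high, standing upright (own z up). The point is its centre, 12 mm above its underside. About 50 g.
- speaker_c (a point): Loose white loudspeaker unit with a dark grille and a gold contact strip on top, a flat block 40 mm long (own x) by 26 mm wide (own y) by 12 mm thick (own z, up). The point is its centre, 6 mm above its underside. About 25 g.
- phone_c (a point): Loose black keypad phone, lying flat, with a small grey screen and grey keys: 100 mm long (own x) by 46 mm wide (own y) by 14 mm thick (own z, up). The point is its centre, 7 mm above its underside. About 90 g. (Another phone on the bench, light grey and without keys, is not part of the job.)
- bottle: Small clear spray bottle with a green cap, standing loose on the bench near the robot: 32 mm in diameter, 85 mm high, not to be moved or tipped. Origin: centre of its underside.
Not all that is in view belongs to the job. Several things look just like the part that bears speaker_c: the one meant starts farthest to the robot's left.

How it is judged:
At the end, for the whole second after the job is handed in: From the holder's middle: battery 146 mm left, tin 83 left (48 to 80 from the battery), speaker 81 right, each within 15 mm along both sides; phone within 15 of the lid's middle along both; all but the tin aligned within 0.2 rad; all upright within 0.12 rad, resting on bench or lid, still (y of battery_c in the frame of jig between 0.131 and 0.161 m and x of battery_c in the frame of jig between -0.015 and 0.015 m and z of battery_c in the frame of jig between 0 and 0.01 m and angle between the x axis of each of battery_c, speaker_c and the x axis of jig, either way round below 0.2 rad and y of tin_c in the frame of jig between 0.068 and 0.098 m and x of tin_c in the frame of jig between -0.015 and 0.015 m and z of tin_c in the frame of jig between 0.006 and 0.018 m and horizontal distance between tin_c and battery_c between 0.048 and 0.08 m and y of speaker_c in the frame of jig between -0.096 and -0.066 m and x of speaker_c in the frame of jig between -0.015 and 0.015 m and z of speaker_c in the frame of jig between 0 and 0.012 m and x of phone_c in the frame of case between -0.015 and 0.015 m and y of phone_c in the frame of case between -0.015 and 0.015 m and z of phone_c in the frame of case between 0.038 and 0.048 m and angle between the x axis of phone_c and the y axis of case, either way round below 0.2 rad and angle between each of battery_c, tin_c, speaker_c, phone_c's own z axis and vertical below 0.12 rad and linear speed of each of battery, tin, speaker, phone below 0.02 m/s); the robot touches nothing.
It fails at once if the spray bottle is tipped or shifted by more than 3 cm (angle between bottle's own z axis and vertical above 0.5 rad or distance of bottle from where it was at the start of the episode above 0.03 m).
It also fails if it takes over 102 s, if anything falls off the work surface, if the arm or the gripper's body presses on something with over 40 N, if the wrist force passes 120 N, or if a joint passes its speed limit or range.

## Working session

There is one attempt and no reset: what is moved stays moved. The work goes in short steps, Python scripts to look and compute and a tool call to move; the robot and the scene stay as the last step left them, time stands still between calls to the robot, and variables do not carry over. Pictures are saved under pics/ and viewed, at most 14 in all, crops included, and the job is handed in when it is done.

Besides the shell and the picture viewer there is one more tool, called after "Request:" as name(argument=value, ...), one argument or row to a line, values as JSON. carry_out: Moves the arm, as the interface text tells. Its arguments: {"type":"object","properties":{"commands":{"type":"array"},"hand":{"type":"number"},"force":{"type":"number"}},"required":["commands"]}

```bash
mkdir -p pics; cat > h.py <<'E'
import numpy as np, cv2
from workcell import get_obs, camera, camera_params
def save(n,f):
    im=camera(n); cv2.imwrite('pics/'+f,cv2.cvtColor(im,cv2.COLOR_RGB2BGR)); return im
def ray(p,uv,z):
    K,R,t=map(np.array,(p['mtx'],p['R'],p['t'])); c=-R.T@t
    d=R.T@np.linalg.inv(K)@np.array([uv[0],uv[1],1.0]); return c+d*(z-c[2])/d[2]
E
python3 - <<'E'
from h import *
save('top','t1.png');save('scene','s1.png')
for n in('top','scene'):
    p=camera_params(n);R=np.array(p['R']);print(n,-R.T@np.array(p['t']),R.round(2).tolist(),np.array(p['mtx'])[0])
print(get_obs())
E
```

```text
top [ 0.37336161 -0.026588    1.29116999] [[-0.02, -1.0, 0.0], [-0.99, 0.02, -0.1], [0.1, -0.0, -1.0]] [545.1416418   0.        318.3348621]
scene [ 0.9582459  -0.65438778  0.58502274] [[0.77, 0.64, 0.01], [0.37, -0.43, -0.82], [-0.52, 0.64, -0.57]] [471.09999754   0.         317.27857934]
{'clock': 0.1, 'joint_pos': array([-1.33862422,  0.33280854, -0.06471859,  1.46086691,  0.0216229 ,
        1.34992075, -0.08849717]), 'joint_velocities': array([ 0.00104647, -0.00221266,  0.00074389, -0.00237999,  0.00130758,
       -0.00038706,  0.00149003]), 'tau': array([ 2.37761611e-03, -6.26752067e+01,  4.99091554e-02, -3.92426920e+01,
        1.63209310e-02,  7.08550215e-03, -1.46122568e-05]), 'position': array([0.15742847, 0.60448903, 0.23059106]), 'ee_rot': array([ 1.27019541e-01,  9.91900000e-01, -6.52020148e-04, -4.48665350e-05]), 'ft_force': array([ 0.21215196, -0.61880987, -0.04134061]), 'torque': array([ 0.01489934, -0.02496214,  0.0236903 ]), 'grasp_force': 0.0, 'grip_width': 1.0003125981471734}
```

View pics/t1.png

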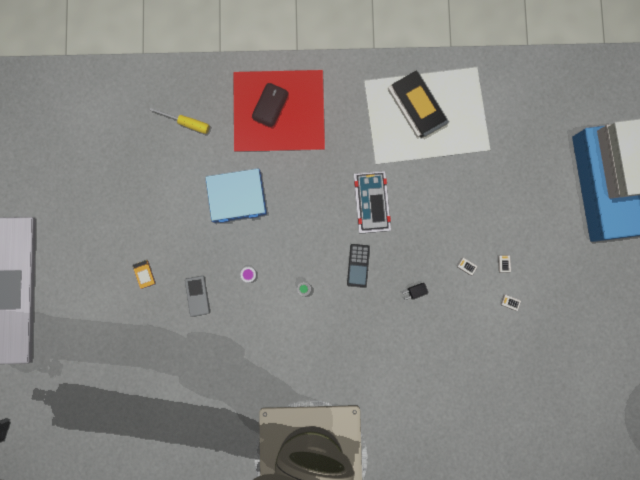

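View pics/s1.png

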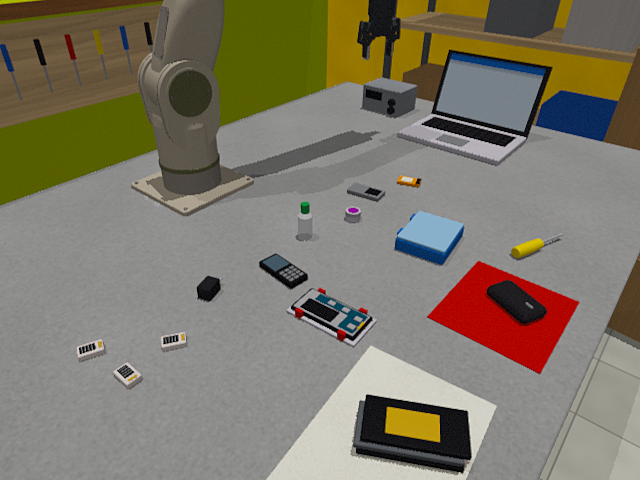

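The top view (up = +x, left = +y) shows the holder at (372,202), case (236,195), battery (144,275), tin (248,275), bottle (304,289) and keypad phone (358,265). The leftmost of three speakers is at (468,267).

```bash
cat > m.py <<'E'
from h import *
def blob(im,p,box,z,thr=28,kind='diff',k=3):
    x0,y0,x1,y1=box; c=im[y0:y1,x0:x1].astype(float)
    if kind=='sat': m=(c.max(2)-c.min(2))>thr
    else:
        bg=np.median(np.vstack([c[0],c[-1],c[:,0],c[:,-1]]),0); m=np.abs(c-bg).max(2)>thr
    m=cv2.morphologyEx(m.astype(np.uint8),cv2.MORPH_CLOSE,np.ones((k,k)))
    cs,_=cv2.findContours(m,0,2); c=max(cs,key=cv2.contourArea)
    c=cv2.convexHull(c).reshape(-1,2)+[x0,y0]
    w=np.array([ray(p,q,z)[:2] for q in c],np.float32)*1000
    (cx,cy),(a,b),an=cv2.minAreaRect(w)
    if a<b: a,b,an=b,a,an+90
    an=(an+90)%180-90
    return [round(float(v),1) for v in (cx,cy,a,b,an)]
E
python3 - <<'E'
from m import *
im=camera('top');p=camera_params('top')
for n,b,z,k in [('jig',(345,160,400,245),.004,'diff'),('jig-sat',(345,160,400,245),.01,'sat'),('case',(198,160,275,230),.036,'diff'),('bat',(125,255,165,295),.01,'diff'),('batsat',(125,255,165,295),.01,'sat'),('tin',(235,260,262,290),.024,'diff'),('spk',(452,252,485,282),.012,'diff'),('phone',(338,236,382,296),.014,'diff'),('bottle',(290,275,318,305),.08,'sat'),('grey',(180,268,215,322),.01,'diff')]:
    print(n,blob(im,p,b,z,kind=k))
a=im[155:310,330:490];b=im[155:310,120:280]
cv2.imwrite('pics/c1.png',cv2.cvtColor(cv2.resize(np.hstack([b,a]),None,fx=2.5,fy=2.5,interpolation=cv2.INTER_CUBIC),4))
E
```

```text
jig [588.2, -161.5, 143.1, 77.9, 4.0]
jig-sat [600.9, -140.0, 127.1, 70.7, -27.5]
case [601.3, 157.2, 133.4, 119.1, -82.4]
bat [428.2, 379.9, 61.9, 39.7, 18.8]
batsat [427.3, 381.1, 59.5, 38.2, 18.8]
tin [421.6, 132.9, 39.5, 32.4, 88.7]
spk [428.7, -379.3, 38.1, 24.4, 57.3]
phone [436.6, -122.6, 100.9, 48.1, -6.0]
bottle [384.6, 4.6, 15.5, 15.4, 88.7]
grey [376.3, 252.8, 87.5, 44.2, 8.7]
```

View pics/c1.png

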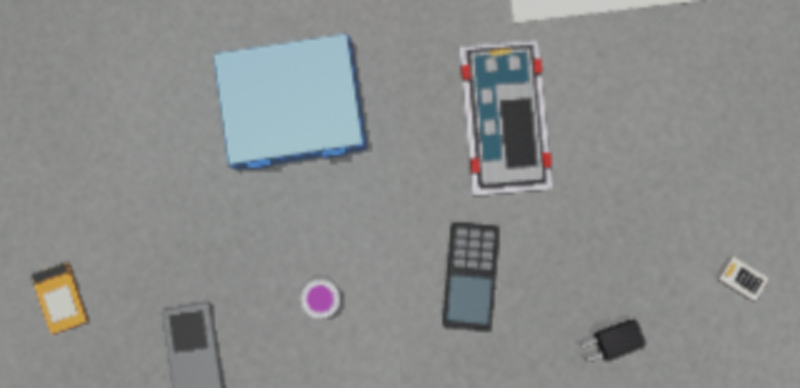

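```bash
cat > p.py <<'E'
import sys; from h import *
from scipy.spatial.transform import Rotation as Ro
# usage: p.py x y z [psi]  (mm, deg): shift still to go in tool units, then turn units; psi = heading of tool y
o=get_obs(); R=Ro.from_quat(o['ee_rot']).as_matrix(); a=list(map(float,sys.argv[1:]))
psi=np.degrees(np.arctan2(R[1,1],R[0,1]))
d=R.T@(np.array(a[:3])-o['position']*1000)/40
print('t',round(o['clock'],1),'pos',(o['position']*1000).round(1),'psi',psi.round(1),'zt',R[:,2].round(3),'q7',o['joint_pos'][6].round(2),'w',round(85*o['grip_width']))
print('shift units',d.round(2))
if len(a)>3:
    T=np.array([[-np.sin(np.radians(a[3])),np.cos(np.radians(a[3])),0],[np.cos(np.radians(a[3])),np.sin(np.radians(a[3])),0],[0,0,-1]]).T
    print('turn units',(np.degrees(Ro.from_matrix(R.T@T).as_rotvec())/6).round(2))
E
python3 p.py 428 380 150 108.8
python3 - <<'E'
from m import *
im=camera('top');p=camera_params('top')
c=im[160:230,198:275].astype(int);m=((c[...,2]>150)&(c[...,2]-c[...,0]>20)).astype(np.uint8)
cs,_=cv2.findContours(m,0,2);c=max(cs,key=cv2.contourArea).reshape(-1,2)+[198,160]
print(cv2.minAreaRect(np.array([ray(p,q,.036)[:2]*1000 for q in c],np.float32)))
E
```

```text
t 0.1 pos [157.5 604.6 230.7] psi 75.4 zt [-0.    -0.001 -1.   ] q7 -0.09 w 85
shift units [-7.96 -3.73  2.02]
turn units [-0.01 -0.   -5.57]
((605.5131225585938, 161.86810302734375), (112.38306427001953, 126.85575103759766), 7.444908618927002)
```

Request:
carry_out(
  commands=[
    [[-0.66,-0.31,0.17,0,0,0],[-0.66,-0.31,0.17,0,0,0],[-0.66,-0.31,0.17,0,0,0],[-0.66,-0.31,0.17,0,0,0],[-0.66,-0.31,0.17,0,0,0],[-0.66,-0.31,0.17,0,0,0],[-0.66,-0.31,0.17,0,0,0],[-0.66,-0.31,0.17,0,0,0],[-0.66,-0.31,0.17,0,0,0],[-0.66,-0.31,0.17,0,0,0],[-0.66,-0.31,0.17,0,0,0],[-0.66,-0.31,0.17,0,0,0],[0,0,0,0,0,-0.93],[0,0,0,0,0,-0.93],[0,0,0,0,0,-0.93],[0,0,0,0,0,-0.93],[0,0,0,0,0,-0.93],[0,0,0,0,0,-0.93],[0,0,0,0,0,0],[0,0,0,0,0,0]],
  ],
  hand=-0.3,
)

```text
clock: 1.87
position: [0.4266, 0.3809, 0.1496]
ee_rot: [-0.163, 0.987, -0.0, -0.0]
ft_force: [0.1, -0.3, 0.2]
grip_width: 0.65
grasp_force: 0.0
```

```bash
python3 p.py 428 380 4 108.8; python3 - <<'E'
from m import *
p=camera_params('wrist'); im=save('wrist','w1.png')
m=((im[...,0].astype(int)-im[...,2])>60).astype(np.uint8)
cs,_=cv2.findContours(m,0,2);c=max(cs,key=cv2.contourArea).reshape(-1,2)
print(cv2.minAreaRect(np.array([ray(p,q,.01)[:2]*1000 for q in c],np.float32)))
E
```

```text
t 1.9 pos [426.6 380.9 149.6] psi 108.7 zt [-0. -0. -1.] q7 1.1 w 55
shift units [-0.03 -0.03  3.64]
turn units [ 0.   -0.   -0.02]
((427.2423400878906, 383.43963623046875), (59.28945541381836, 36.083770751953125), 18.73733901977539)
```

View pics/w1.png

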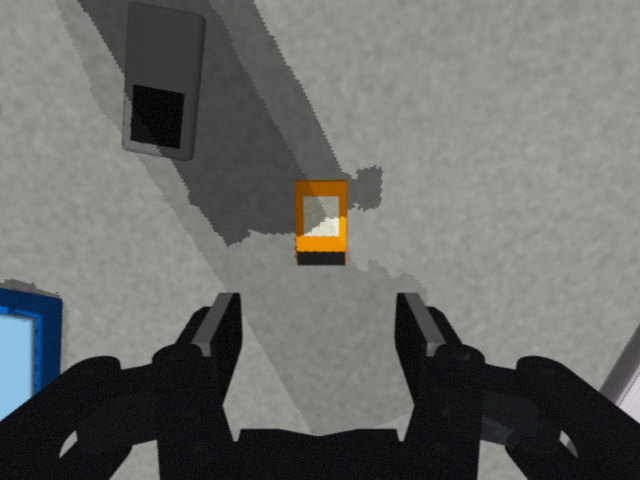

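The battery sits at (321,223) in the wrist view, and its position and size agree with the top view within 2–3 mm.

Request:
carry_out(
  commands=[
    [[-0.03,0.03,0.5,0,0,0],[0,0,0.6,0,0,0],[0,0,0.6,0,0,0],[0,0,0.6,0,0,0],[0,0,0.6,0,0,0],[0,0,0.5,0,0,0],[0,0,0.24,0,0,0],[0,0,0,0,0,0],[0,0,0,0,0,0]],
  ],
)

```text
clock: 2.67
position: [0.4274, 0.3827, 0.0045]
ee_rot: [-0.163, 0.987, -0.0, -0.0]
ft_force: [-0.2, -0.4, 0.9]
grip_width: 0.649
grasp_force: 0.0
```

Request:
carry_out(
  commands=[
    [[0,0,0,0,0,0],[0,0,0,0,0,0],[0,0,0,0,0,0],[0,0,0,0,0,0],[0,0,0,0,0,0],[0,0,0,0,0,0],[0,0,0,0,0,0],[0,0,0,0,0,0]],
  ],
  hand=1,
  force=30,
)

```text
clock: 3.33
position: [0.4281, 0.3834, 0.0058]
ee_rot: [-0.164, 0.986, 0.001, 0.001]
ft_force: [-0.9, -2.1, 7.4]
grip_width: 0.405
grasp_force: 29.9
```

```bash
python3 p.py 578 -16 120 94
```

```text
t 3.3 pos [428.1 383.4   5.8] psi 108.9 zt [ 0.002  0.002 -1.   ] q7 1.11 w 34
shift units [ -0.32 -10.66  -2.87]
turn units [0.02 0.02 2.48]
```

Request:
carry_out(
  commands=[
    [[0,0,-0.7,0,0,0],[0,0,-0.7,0,0,0],[0,0,-0.7,0,0,0],[0,0,-0.75,0,0,0],[-0.02,-0.76,0,0,0,0],[-0.02,-0.76,0,0,0,0],[-0.02,-0.76,0,0,0,0],[-0.02,-0.76,0,0,0,0],[-0.02,-0.76,0,0,0,0],[-0.02,-0.76,0,0,0,0],[-0.02,-0.76,0,0,0,0],[-0.02,-0.76,0,0,0,0],[-0.02,-0.76,0,0,0,0],[-0.02,-0.76,0,0,0,0],[-0.02,-0.76,0,0,0,0],[-0.02,-0.76,0,0,0,0],[-0.02,-0.76,0,0,0,0],[-0.02,-0.76,0,0,0,0]],
  ],
)

```text
clock: 4.83
position: [0.5763, -0.0179, 0.119]
ee_rot: [-0.164, 0.986, 0.0, 0.001]
ft_force: [0.6, -0.3, -0.3]
grip_width: 0.403
grasp_force: 30.3
```

Request:
carry_out(
  commands=[
    [[0,0,0,0,0,0.83],[0,0,0,0,0,0.83],[0,0,0,0,0,0.82],[0,0,0,0,0,0],[0,0,0,0,0,0]],
  ],
)

```text
clock: 5.25
position: [0.5758, -0.0164, 0.1186]
ee_rot: [-0.036, 0.999, 0.0, 0.0]
ft_force: [-0.1, 0.3, -0.4]
grip_width: 0.404
grasp_force: 30.3
```

```bash
python3 p.py 578 -16 8 94;python3 - <<'E'
from m import *
p=camera_params('top'); im=save('top','t2.png');save('wrist','w2.png')
print(blob(im,p,(345,160,400,245),.004),blob(im,p,(345,160,400,245),.0))
E
```

```text
t 5.2 pos [575.8 -16.4 118.6] psi 94.2 zt [ 0.001  0.    -1.   ] q7 1.69 w 34
shift units [-0.05  0.01  2.77]
turn units [0.   0.01 0.03]
[574.7, -150.1, 176.6, 107.2, -1.6] [575.4, -150.5, 177.1, 107.6, -1.6]
```

View pics/w2.png

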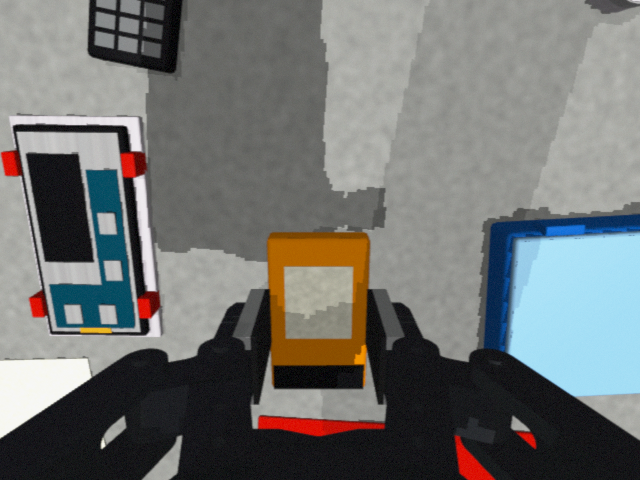

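```bash
python3 - <<'E'
from m import *
p=camera_params('wrist')
w=[ray(p,q,.003)[:2]*1000 for q in [(10,118),(142,116),(160,335)]]
print(w,np.linalg.norm(w[1]-w[0]),np.linalg.norm(w[2]-w[1]),np.degrees(np.arctan2(*(w[2]-w[1])[::-1])),(w[0]+w[2])/2)
E
```

```text
[array([ 520.75011768, -202.99162224]), array([ 513.86966345, -125.07842474]), array([ 658.2728484 , -118.75488377])] 78.21641128717253 144.5415753201513 2.507430018359934 [ 589.51148304 -160.873253  ]
```

Request:
carry_out(
  commands=[
    [[-0.05,0,0.5,0,0,0],[0,0,0.5,0,0,0],[0,0,0.5,0,0,0],[0,0,0.5,0,0,0],[0,0,0.4,0,0,0],[0,0,0.2,0,0,0],[0,0,0.15,0,0,0],[0,0,0,0,0,0],[0,0,0,0,0,0]],
  ],
)

```text
clock: 6.1
position: [0.5781, -0.0164, 0.0087]
ee_rot: [-0.035, 0.999, 0.0, 0.0]
ft_force: [0.4, 0.1, -0.3]
grip_width: 0.406
grasp_force: 30.3
```

Request:
carry_out(
  commands=[
    [[0,0,0.06,0,0,0],[0,0,0,0,0,0],[0,0,0,0,0,0]],
  ],
)

```text
clock: 6.35
position: [0.578, -0.0163, 0.0062]
ee_rot: [-0.035, 0.999, 0.0, 0.0]
ft_force: [1.0, -0.3, -0.2]
grip_width: 0.404
grasp_force: 30.3
```

Request:
carry_out(
  commands=[
    [[0,0,0,0,0,0],[0,0,0,0,0,0],[0,0,0,0,0,0],[0,0,0,0,0,0],[0,0,-0.2,0,0,0],[0,0,-0.6,0,0,0],[0,0,-0.7,0,0,0],[0,0,-0.7,0,0,0],[0,0,-0.7,0,0,0],[0,0,-0.7,0,0,0],[0,0,-0.4,0,0,0],[0,0,0,0,0,0]],
  ],
  hand=-0.3,
)

```text
clock: 7.35
position: [0.5797, -0.0166, 0.1706]
ee_rot: [-0.035, 0.999, 0.0, 0.003]
ft_force: [0.1, -0.5, -0.0]
grip_width: 0.648
grasp_force: 0.0
```

```bash
python3 p.py 422 133 150 120; python3 - <<'E'
from m import *
p=camera_params('wrist'); im=camera('wrist')
m=((im[...,0].astype(int)-im[...,2])>60).astype(np.uint8); m[:, :200]=0
cs,_=cv2.findContours(m,0,2);c=max(cs,key=cv2.contourArea).reshape(-1,2)
print(cv2.minAreaRect(np.array([ray(p,q,.01)[:2]*1000 for q in c],np.float32)))
E
```

```text
t 7.3 pos [579.7 -16.6 170.6] psi 94.0 zt [ 0.007  0.001 -1.   ] q7 1.67 w 55
shift units [3.68 4.   0.49]
turn units [-0.01  0.06 -4.34]
((746.3242797851562, 14.067962646484375), (65.00990295410156, 126.01226043701172), 0.05659302696585655)
```

Request:
carry_out(
  commands=[
    [[0.52,0.57,0,0,0,0],[0.52,0.57,0,0,0,0],[0.52,0.57,0.1,0,0,0],[0.53,0.57,0.1,0,0,0],[0.53,0.57,0.1,0,0,0],[0.53,0.57,0.1,0,0,0],[0.53,0.58,0.1,0,0,0],[0,0,0,0,0,1],[0,0,0,0,0,1],[0,0,0,0,0,1],[0,0,0,0,0,1],[0,0,0,0,0,1],[0,0,0,0,0,1],[0,0,0,0,0,1],[0,0,0,0,0,1],[0,0,0,0,0,1],[0,0,0,0,0,1],[0,0,0,0,0,1],[0,0,0,0,0,1],[0,0,0,0,0,1]],
  ],
)

```text
clock: 9.07
position: [0.419, 0.1326, 0.1449]
ee_rot: [0.604, 0.797, -0.001, -0.0]
ft_force: [0.0, -0.0, 0.3]
grip_width: 0.655
grasp_force: 0.0
```

Request:
carry_out(
  commands=[
    [[0,0,0,0,0,1],[0,0,0,0,0,1],[0,0,0,0,0,0],[0,0,0,0,0,0]],
  ],
)

```text
clock: 9.4
position: [0.4192, 0.1327, 0.1452]
ee_rot: [0.681, 0.732, -0.0, -0.0]
ft_force: [-0.4, 0.3, 0.3]
grip_width: 0.651
grasp_force: 0.0
```

```bash
python3 p.py 422 133 12 4; python3 - <<'E'
from m import *
p=camera_params('wrist'); im=camera('wrist').astype(int)
def pur(im,p):
    m=((im[...,0]-im[...,1]>40)&(im[...,2]-im[...,1]>40)).astype(np.uint8)
    cs,_=cv2.findContours(m,0,2);c=max(cs,key=cv2.contourArea).reshape(-1,2)
    return cv2.minAreaRect(np.array([ray(p,q,.024)[:2]*1000 for q in c],np.float32))
print(pur(im,p)); print(pur(camera('top').astype(int),camera_params('top')))
E
```

```text
t 9.4 pos [419.2 132.7 145.2] psi 4.2 zt [-0.001 -0.    -1.   ] q7 -0.34 w 55
shift units [0.   0.07 3.33]
turn units [-0.01  0.    0.03]
((421.4979248046875, 136.24371337890625), (24.68494987487793, 24.69074058532715), 4.248514175415039)Traceback (most recent call last):
  File "<stdin>", line 7, in <module>
  File "<stdin>", line 5, in pur
ValueError: max() iterable argument is empty
```

Request:
carry_out(
  commands=[
    [[0.07,0.06,0.5,0,0,0],[0,0,0.6,0,0,0],[0,0,0.6,0,0,0],[0,0,0.6,0,0,0],[0,0,0.6,0,0,0],[0,0,0.4,0,0,0],[0,0,0.1,0,0,0],[0,0,0,0,0,0]],
  ],
)

```text
clock: 10.17
position: [0.421, 0.1355, 0.0088]
ee_rot: [0.681, 0.732, -0.001, -0.0]
ft_force: [0.0, 1.1, 0.2]
grip_width: 0.652
grasp_force: 0.0
```

Request:
carry_out(
  commands=[
    [[0,0,0,0,0,0],[0,0,0,0,0,0],[0,0,0,0,0,0],[0,0,0,0,0,0],[0,0,0,0,0,0],[0,0,0,0,0,0]],
  ],
  hand=1,
)

```text
clock: 10.67
position: [0.4228, 0.1363, 0.0109]
ee_rot: [0.682, 0.731, 0.001, 0.0]
ft_force: [-0.6, -1.2, 7.2]
grip_width: 0.394
grasp_force: 30.0
```

```bash
python3 p.py 583 -78 110 4
```

```text
t 10.7 pos [422.8 136.3  10.9] psi 4.0 zt [ 0.002  0.001 -1.   ] q7 -0.3 w 34
shift units [-5.62  3.63 -2.47]
turn units [ 0.02 -0.01  0.  ]
```

Request:
carry_out(
  commands=[
    [[0,0,-0.6,0,0,0],[0,0,-0.7,0,0,0],[0,0,-0.7,0,0,0],[0,0,-0.5,0,0,0],[-0.56,0.36,0,0,0,0],[-0.56,0.36,0,0,0,0],[-0.56,0.36,0,0,0,0],[-0.56,0.36,0,0,0,0],[-0.56,0.36,0,0,0,0],[-0.56,0.36,0,0,0,0],[-0.56,0.36,0,0,0,0],[-0.56,0.36,0,0,0,0],[-0.56,0.36,0,0,0,0],[-0.58,0.39,0,0,0,0],[0,0,0,0,0,0],[0,0,0,0,0,0]],
  ],
)

```text
clock: 12.0
position: [0.5827, -0.0797, 0.1099]
ee_rot: [0.683, 0.731, -0.0, 0.0]
ft_force: [-0.4, 0.4, -1.7]
grip_width: 0.389
grasp_force: 30.2
```

```bash
python3 p.py 583 -78 12 4; python3 -c "
from h import *
save('wrist','w3.png')"
```

```text
t 12.0 pos [582.7 -79.7 109.9] psi 3.9 zt [ 0.    -0.001 -1.   ] q7 0.24 w 33
shift units [0.04 0.01 2.45]
turn units [ 0.    0.01 -0.02]
```

View pics/w3.png

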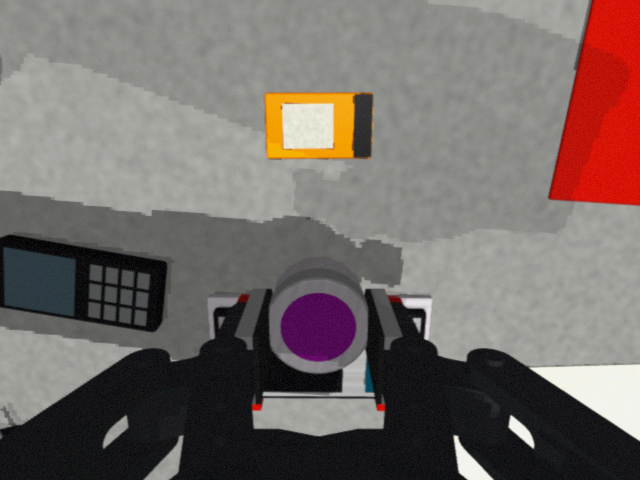

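The tin is held upright at (318,325), and the battery lies square at (318,126).

Request:
carry_out(
  commands=[
    [[0.04,0,0.5,0,0,0],[0,0,0.5,0,0,0],[0,0,0.5,0,0,0],[0,0,0.5,0,0,0],[0,0,0.3,0,0,0],[0,0,0.15,0,0,0],[0,0,0,0,0,0],[0,0,0,0,0,0]],
  ],
)

```text
clock: 12.72
position: [0.5825, -0.0762, 0.0123]
ee_rot: [0.682, 0.732, 0.0, 0.0]
ft_force: [-0.5, 0.3, 0.6]
grip_width: 0.392
grasp_force: 31.6
```

Request:
carry_out(
  commands=[
    [[0,0,0,0,0,0],[0,0,0,0,0,0],[0,0,0,0,0,0],[0,0,0,0,0,0],[0,0,-0.2,0,0,0],[0,0,-0.6,0,0,0],[0,0,-0.7,0,0,0],[0,0,-0.7,0,0,0],[0,0,-0.7,0,0,0],[0,0,-0.7,0,0,0],[0,0,0,0,0,0]],
  ],
  hand=-0.3,
)

```text
clock: 13.63
position: [0.5851, -0.0772, 0.1623]
ee_rot: [0.682, 0.731, 0.003, 0.003]
ft_force: [1.4, -0.0, -0.4]
grip_width: 0.652
grasp_force: 0.0
```

```bash
python3 p.py 436.6 -122.6 150 84
```

```text
t 13.6 pos [585.1 -77.2 162.3] psi 4.0 zt [ 0.009  0.    -1.   ] q7 0.22 w 55
shift units [-0.87 -3.78  0.27]
turn units [  0.07   0.06 -13.34]
```

Request:
carry_out(
  commands=[
    [[-0.12,-0.54,0,0,0,0],[-0.12,-0.54,0,0,0,0],[-0.12,-0.54,0,0,0,0],[-0.12,-0.54,0.05,0,0,0],[-0.12,-0.54,0.05,0,0,0],[-0.13,-0.54,0.1,0,0,0],[-0.13,-0.54,0.1,0,0,0],[0,0,0,0,0,-1],[0,0,0,0,0,-1],[0,0,0,0,0,-1],[0,0,0,0,0,-1],[0,0,0,0,0,-1],[0,0,0,0,0,-1],[0,0,0,0,0,-1],[0,0,0,0,0,-1],[0,0,0,0,0,-1],[0,0,0,0,0,-1],[0,0,0,0,0,-1],[0,0,0,0,0,-1],[0,0,0,0,0,-1]],
  ],
  hand=-0.65,
)

```text
clock: 15.3
position: [0.4339, -0.1216, 0.1442]
ee_rot: [0.067, 0.998, 0.0, 0.0]
ft_force: [-0.3, 0.1, 0.9]
grip_width: 0.83
grasp_force: 0.0
```

Request:
carry_out(
  commands=[
    [[0,0,0,0,0,-0.35],[0,0,0,0,0,0],[0,0,0,0,0,0]],
  ],
)

```text
clock: 15.55
position: [0.4339, -0.1216, 0.144]
ee_rot: [0.052, 0.999, 0.0, 0.0]
ft_force: [0.3, 0.0, 0.6]
grip_width: 0.826
grasp_force: 0.0
```

```bash
python3 p.py 436.6 -122.6 12 84; python3 -c "
from h import *
save('wrist','w4.png')"
```

```text
t 15.6 pos [ 433.9 -121.6  144. ] psi 84.0 zt [ 0.001  0.    -1.   ] q7 1.64 w 70
shift units [-0.07 -0.02  3.3 ]
turn units [ 0.  0. -0.]
```

View pics/w4.png

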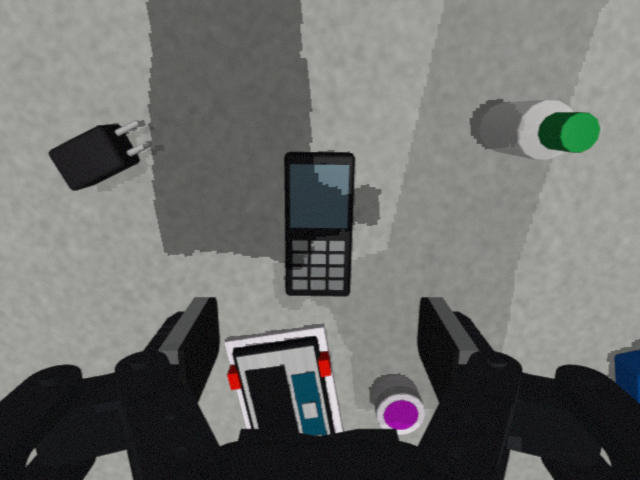

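The phone at (320,224) is centred under the tool, between the fingers, and the bottle (545,130) is clear.

Request:
carry_out(
  commands=[
    [[-0.06,-0.02,0.5,0,0,0],[0,0,0.6,0,0,0],[0,0,0.6,0,0,0],[0,0,0.6,0,0,0],[0,0,0.5,0,0,0],[0,0,0.4,0,0,0],[0,0,0.2,0,0,0],[0,0,0,0,0,0]],
  ],
)

```text
clock: 16.27
position: [0.4351, -0.1224, 0.0064]
ee_rot: [0.052, 0.999, -0.0, -0.001]
ft_force: [-0.2, -0.1, 0.7]
grip_width: 0.822
grasp_force: 0.0
```

Request:
carry_out(
  commands=[
    [[0,0,0,0,0,0],[0,0,0,0,0,0],[0,0,0,0,0,0],[0,0,0,0,0,0],[0,0,0,0,0,0],[0,0,0,0,0,0],[0,0,0,0,0,0]],
  ],
  hand=1,
  force=40,
)

```text
clock: 16.85
position: [0.437, -0.1227, 0.0091]
ee_rot: [0.052, 0.999, 0.0, 0.001]
ft_force: [-2.4, 0.4, 5.1]
grip_width: 0.513
grasp_force: 39.9
```

```bash
python3 p.py 606 162 150 7.5
```

```text
t 16.9 pos [ 437.  -122.7    9.1] psi 84.1 zt [ 0.002  0.    -1.   ] q7 1.76 w 44
shift units [-3.47  7.52 -3.51]
turn units [2.000e-02 1.000e-02 1.276e+01]
```

Request:
carry_out(
  commands=[
    [[0,0,-0.6,0,0,0],[0,0,-0.7,0,0,0],[0,0,-0.7,0,0,0],[0,0,-0.7,0,0,0],[0,0,-0.7,0,0,0],[-0.27,0.58,0,0,0,0],[-0.27,0.58,0,0,0,0],[-0.27,0.58,0,0,0,0],[-0.27,0.58,0,0,0,0],[-0.27,0.58,0,0,0,0],[-0.27,0.58,0,0,0,0],[-0.27,0.58,0,0,0,0],[-0.27,0.58,0,0,0,0],[-0.27,0.58,0,0,0,0],[-0.27,0.58,0,0,0,0],[-0.27,0.58,0,0,0,0],[-0.27,0.58,0,0,0,0],[-0.27,0.58,0,0,0,0]],
  ],
)

```text
clock: 18.35
position: [0.6075, 0.1642, 0.1448]
ee_rot: [0.052, 0.999, 0.0, 0.001]
ft_force: [0.3, 0.1, -0.5]
grip_width: 0.514
grasp_force: 41.3
```

Request:
carry_out(
  commands=[
    [[0,0,0,0,0,0.98],[0,0,0,0,0,0.98],[0,0,0,0,0,0.98],[0,0,0,0,0,0.98],[0,0,0,0,0,0.98],[0,0,0,0,0,0.98],[0,0,0,0,0,0.98],[0,0,0,0,0,0.98],[0,0,0,0,0,0.98],[0,0,0,0,0,0.98],[0,0,0,0,0,0.98],[0,0,0,0,0,0.98],[0,0,0,0,0,0.98],[0,0,0,0,0,0],[0,0,0,0,0,0]],
  ],
)

```text
clock: 19.6
position: [0.6069, 0.1632, 0.1445]
ee_rot: [0.657, 0.754, 0.0, 0.0]
ft_force: [0.4, 0.1, -1.3]
grip_width: 0.517
grasp_force: 41.4
```

```bash
python3 p.py 606 162 46 7.5; python3 -c "
from h import *
save('wrist','w5.png')"
```

```text
t 19.6 pos [606.9 163.2 144.5] psi 7.8 zt [ 0.001  0.    -1.   ] q7 -0.05 w 44
shift units [-0.03 -0.03  2.46]
turn units [ 0.01 -0.    0.06]
```

View pics/w5.png

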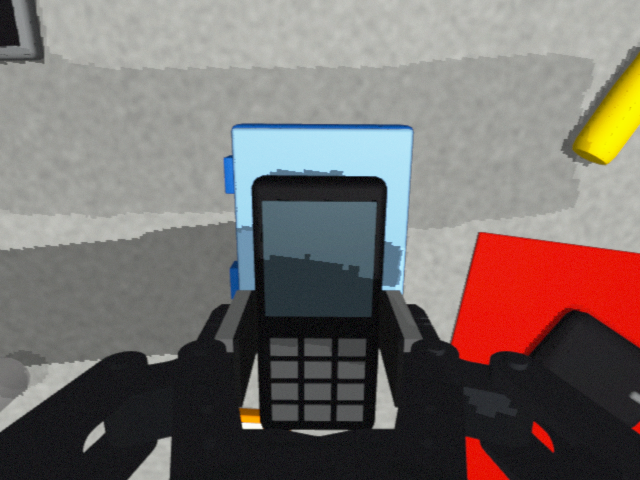

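```bash
python3 - <<'E'
from h import *
p=camera_params('wrist')
a,b=[ray(p,q,.036)[:2]*1000 for q in [(234,128),(412,128)]]
u=(b-a)/np.linalg.norm(b-a);n=np.array([u[1],-u[0]]);print(a,b,np.linalg.norm(b-a),(a+b)/2+65*n,(a+b)/2-65*n,np.degrees(np.arctan2(u[1],u[0])))
E
```

```text
[549.51750901 218.48705159] [651.7116471  232.69678176] 103.17731480247595 [609.56647279 161.21130173] [591.66268332 289.97253162] 7.916018184408655
```

Request:
carry_out(
  commands=[
    [[-0.03,-0.02,0.5,0,0,0],[0,0,0.5,0,0,0],[0,0,0.5,0,0,0],[0,0,0.5,0,0,0],[0,0,0.3,0,0,0],[0,0,0.1,0,0,0.05],[0,0,0,0,0,0],[0,0,0,0,0,0]],
  ],
)

```text
clock: 20.32
position: [0.6067, 0.1618, 0.0487]
ee_rot: [0.66, 0.751, 0.001, 0.0]
ft_force: [0.3, -0.8, 0.9]
grip_width: 0.514
grasp_force: 41.4
```

Request:
carry_out(
  commands=[
    [[0,0,0.07,0,0,0],[0,0,0,0,0,0],[0,0,0,0,0,0]],
  ],
)

```text
clock: 20.57
position: [0.6065, 0.1619, 0.0455]
ee_rot: [0.66, 0.751, 0.0, 0.0]
ft_force: [-0.7, 0.0, -0.8]
grip_width: 0.516
grasp_force: 41.4
```

Request:
carry_out(
  commands=[
    [[0,0,0,0,0,0],[0,0,0,0,0,0],[0,0,0,0,0,0],[0,0,0,0,0,0],[0,0,-0.2,0,0,0],[0,0,-0.6,0,0,0],[0,0,-0.7,0,0,0],[0,0,-0.7,0,0,0],[0,0,-0.7,0,0,0],[0,0,0,0,0,0]],
  ],
  hand=-0.6,
)

```text
clock: 21.4
position: [0.609, 0.1621, 0.1677]
ee_rot: [0.66, 0.751, 0.004, 0.002]
ft_force: [0.5, -0.5, 0.9]
grip_width: 0.798
grasp_force: 0.0
```

```bash
python3 p.py 428.7 -379.3 150 57.3
```

```text
t 21.4 pos [609.  162.1 167.7] psi 7.3 zt [ 0.008  0.003 -1.   ] q7 -0.06 w 68
shift units [-12.85  -6.2    0.36]
turn units [ 0.09  0.02 -8.33]
```

Request:
carry_out(
  commands=[
    [[-0.71,-0.34,0.02,0,0,0],[-0.71,-0.34,0.02,0,0,0],[-0.71,-0.34,0.02,0,0,0],[-0.71,-0.34,0.02,0,0,0],[-0.71,-0.34,0.02,0,0,0],[-0.71,-0.34,0.02,0,0,0],[-0.71,-0.34,0.02,0,0,0],[-0.71,-0.34,0.02,0,0,0],[-0.71,-0.34,0.02,0,0,0],[-0.71,-0.34,0.02,0,0,0],[-0.71,-0.34,0.02,0,0,0],[-0.71,-0.34,0.02,0,0,0],[-0.71,-0.34,0.02,0,0,0],[-0.71,-0.34,0.02,0,0,0],[-0.71,-0.34,0.02,0,0,0],[-0.71,-0.34,0.02,0,0,0],[-0.71,-0.34,0.02,0,0,0],[-0.71,-0.34,0.02,0,0,0]],
  ],
)

```text
clock: 22.9
position: [0.4284, -0.378, 0.147]
ee_rot: [0.66, 0.751, 0.0, 0.0]
ft_force: [0.2, 0.4, 0.4]
grip_width: 0.8
grasp_force: 0.0
```

Request:
carry_out(
  commands=[
    [[0,0,0,0,0,-0.93],[0,0,0,0,0,-0.93],[0,0,0,0,0,-0.93],[0,0,0,0,0,-0.93],[0,0,0,0,0,-0.93],[0,0,0,0,0,-0.93],[0,0,0,0,0,-0.93],[0,0,0,0,0,-0.93],[0,0,0,0,0,-0.93],[0,0,0,0,0,0],[0,0,0,0,0,0]],
  ],
)

```text
clock: 23.82
position: [0.4289, -0.3768, 0.1468]
ee_rot: [0.281, 0.96, 0.0, 0.0]
ft_force: [-0.3, 1.0, -0.2]
grip_width: 0.797
grasp_force: 0.0
```

```bash
python3 - <<'E'
from m import *
p=camera_params('wrist'); im=save('wrist','w6.png')
m=(im.min(2)>175).astype(np.uint8); m[320:]=0
cs,_=cv2.findContours(m,0,2)
for c in sorted(cs,key=cv2.contourArea)[-4:]:
  c=c.reshape(-1,2); print(c.mean(0).round(),cv2.minAreaRect(np.array([ray(p,q,.012)[:2]*1000 for q in c],np.float32)))
E
python3 p.py 428.7 -379.3 7 57.3
```

```text
[635. 241.] ((558.9441528320312, -198.82057189941406), (15.762053489685059, 4.12473726272583), 3.8643553256988525)
[233. 303.] ((446.2882080078125, -460.7464599609375), (15.843128204345703, 9.278481483459473), 53.2326545715332)
[623. 195.] ((522.0278930664062, -194.1474609375), (11.947003364562988, 27.52979850769043), 44.643028259277344)
[126. 192.] ((341.7540283203125, -475.94952392578125), (38.0271110534668, 24.165752410888672), 67.17314910888672)
t 23.9 pos [ 428.9 -376.7  146.7] psi 57.4 zt [ 0.  0. -1.] q7 1.8 w 68
shift units [-0.03 -0.06  3.49]
turn units [0.   0.   0.01]
```

View pics/w6.png

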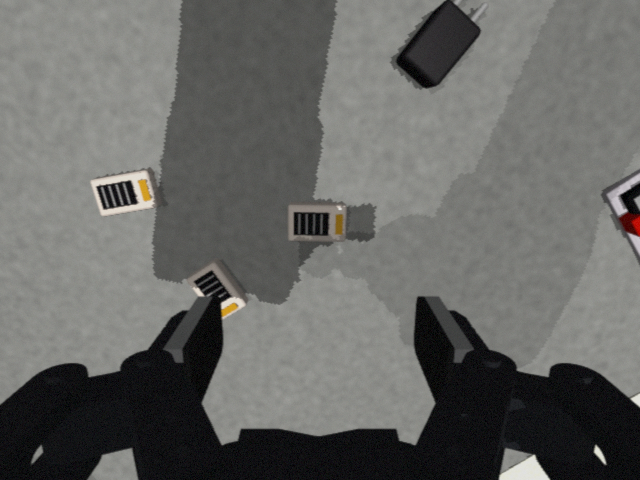

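The target speaker at (317,222) lies along the closing line and the other two are clear of the fingers.

Request:
carry_out(
  commands=[
    [[-0.03,-0.03,0.5,0,0,0],[0,0,0.6,0,0,0],[0,0,0.6,0,0,0],[0,0,0.6,0,0,0],[0,0,0.6,0,0,0],[0,0,0.4,0,0,0],[0,0,0.18,0,0,0],[0,0,0,0,0,0]],
  ],
)

```text
clock: 24.53
position: [0.4284, -0.3777, 0.0059]
ee_rot: [0.28, 0.96, 0.0, -0.001]
ft_force: [0.6, 0.5, 0.8]
grip_width: 0.802
grasp_force: 0.0
```

Request:
carry_out(
  commands=[
    [[0,0,0,0,0,0],[0,0,0,0,0,0],[0,0,0,0,0,0],[0,0,0,0,0,0],[0,0,0,0,0,0],[0,0,0,0,0,0],[0,0,0,0,0,0],[0,0,0,0,0,0]],
  ],
  hand=1,
  force=25,
)

```text
clock: 25.2
position: [0.43, -0.3789, 0.0088]
ee_rot: [0.279, 0.96, -0.0, 0.001]
ft_force: [-1.3, 0.8, 7.2]
grip_width: 0.449
grasp_force: 24.9
```

```bash
python3 p.py 594.4 -242 120 4
```

```text
t 25.2 pos [ 430.  -378.9    8.8] psi 57.6 zt [ 0.002 -0.001 -1.   ] q7 1.9 w 38
shift units [-1.64  5.09 -2.77]
turn units [0.01 0.02 8.93]
```

Request:
carry_out(
  commands=[
    [[0,0,-0.6,0,0,0],[0,0,-0.7,0,0,0],[0,0,-0.7,0,0,0],[0,0,-0.75,0,0,0],[-0.18,0.56,0,0,0,0],[-0.18,0.56,0,0,0,0],[-0.18,0.56,0,0,0,0],[-0.18,0.56,0,0,0,0],[-0.18,0.56,0,0,0,0],[-0.18,0.56,0,0,0,0],[-0.18,0.56,0,0,0,0],[-0.18,0.56,0,0,0,0],[-0.18,0.58,0,0,0,0],[0,0,0,0,0,0]],
  ],
)

```text
clock: 26.37
position: [0.5965, -0.2369, 0.1177]
ee_rot: [0.276, 0.961, 0.001, 0.001]
ft_force: [1.3, 1.5, -0.0]
grip_width: 0.447
grasp_force: 25.2
```

Request:
carry_out(
  commands=[
    [[0,0,0,0,0,0.99],[0,0,0,0,0,0.99],[0,0,0,0,0,0.99],[0,0,0,0,0,0.99],[0,0,0,0,0,0.99],[0,0,0,0,0,0.99],[0,0,0,0,0,0.99],[0,0,0,0,0,0.99],[0,0,0,0,0,0.99],[0,0,0,0,0,0],[0,0,0,0,0,0]],
  ],
)

```text
clock: 27.28
position: [0.5925, -0.2421, 0.1177]
ee_rot: [0.68, 0.733, 0.0, 0.0]
ft_force: [-0.5, 0.4, -0.5]
grip_width: 0.448
grasp_force: 25.2
```

```bash
python3 p.py 594.4 -242 9 4; python3 -c "
from h import *
save('wrist','w7.png')"
```

```text
t 27.3 pos [ 592.5 -242.1  117.7] psi 4.3 zt [ 0.001 -0.    -1.   ] q7 0.66 w 38
shift units [0.   0.05 2.72]
turn units [0.   0.   0.05]
```

View pics/w7.png

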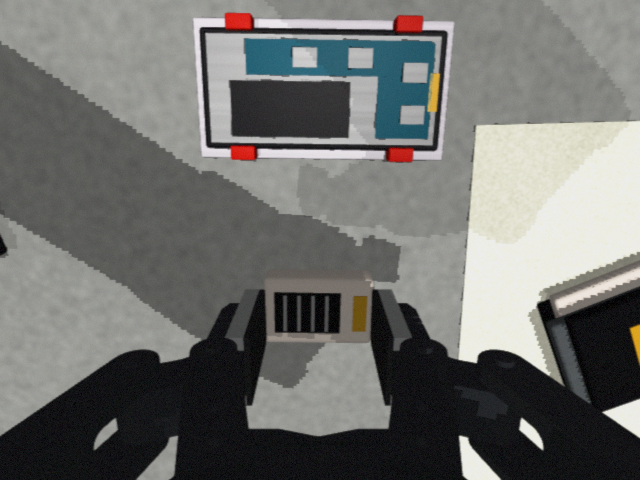

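The speaker is held at (318,310), parallel to the holder and centred on it.

Request:
carry_out(
  commands=[
    [[0,0.05,0.5,0,0,0],[0,0,0.6,0,0,0],[0,0,0.6,0,0,0],[0,0,0.5,0,0,0],[0,0,0.3,0,0,0],[0,0,0.15,0,0,0],[0,0,0.04,0,0,0],[0,0,0,0,0,0],[0,0,0,0,0,0]],
  ],
)

```text
clock: 28.08
position: [0.5952, -0.2424, 0.0109]
ee_rot: [0.681, 0.732, 0.0, 0.001]
ft_force: [0.1, 0.6, -1.3]
grip_width: 0.45
grasp_force: 25.2
```

Request:
carry_out(
  commands=[
    [[0,0,0,0,0,0],[0,0,0,0,0,0],[0,0,0,0,0,0],[0,0,0,0,0,0],[0,0,-0.2,0,0,0],[0,0,-0.6,0,0,0],[0,0,-0.7,0,0,0],[0,0,-0.7,0,0,0],[0,0,-0.7,0,0,0],[0.7,0,-0.7,0,0,0],[0,-0.7,-0.7,0,0,0],[0,-0.7,-0.5,0,0,0],[0,-0.7,0,0,0,0],[0,-0.7,0,0,0,0],[0,-0.7,0,0,0,0],[0,0,0,0,0,0]],
  ],
  hand=-0.3,
)

```text
clock: 29.42
position: [0.4482, -0.2259, 0.2022]
ee_rot: [0.683, 0.731, 0.001, -0.001]
ft_force: [-0.0, -1.2, -1.1]
grip_width: 0.65
grasp_force: 0.0
```

```bash
python3 - <<'E'
from m import *
p=camera_params('top'); im=save('top','t3.png'); save('scene','s3.png')
a=im[120:270,180:480];cv2.imwrite('pics/c3.png',cv2.cvtColor(cv2.resize(a,None,fx=2.6,fy=2.6,interpolation=cv2.INTER_CUBIC),4))
E
```

View pics/c3.png

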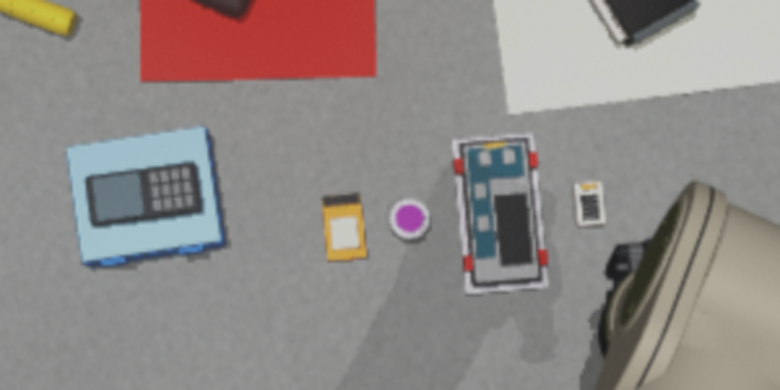

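View pics/s3.png

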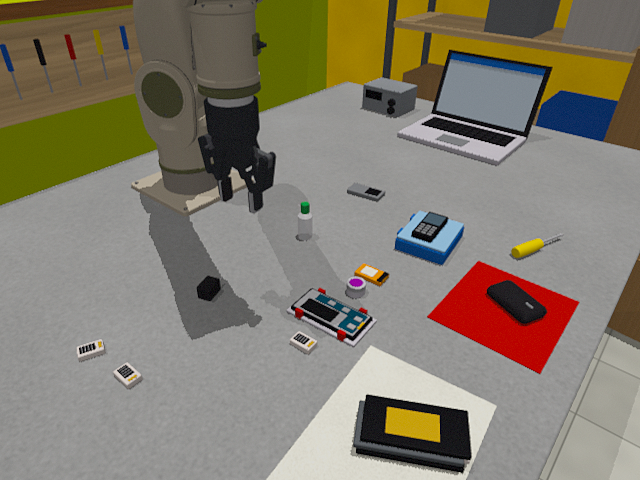

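All four lie in place. A quick numeric check from the top picture follows, then the hand-in.

```bash
python3 - <<'E'
from m import *
p=camera_params('top'); im=cv2.imread('pics/t3.png')[...,::-1]
y=np.radians(4);J=np.array([588.7,-161.3]);r=np.array([[np.cos(y),np.sin(y)],[-np.sin(y),np.cos(y)]])
for n,b,z in [('bat',(300,190,326,225),.01),('tin',(327,194,348,215),.024),('spk',(398,186,415,210),.012)]:
    v=blob(im,p,b,z); print(n,v,(r@(np.array(v[:2])-J)).round(1))
c=im[165:225,205:265].astype(int);m=(c.max(2)<135)&(c[...,2]-c[...,0]<45);m=cv2.morphologyEx(m.astype(np.uint8)[10:-15,5:-6],3,np.ones((5,5)))
cs,_=cv2.findContours(m,0,2);c=max(cs,key=cv2.contourArea).reshape(-1,2)+[210,175]
print(cv2.minAreaRect(np.array([ray(p,q,.05)[:2]*1000 for q in c],np.float32)))
E
```

```text
bat [577.1, -18.0, 62.1, 37.8, 4.4] [ -1.6 143.8]
tin [577.5, -77.9, 40.4, 35.2, -1.3] [-5.4 84. ]
spk [592.4, -243.0, 41.7, 24.4, 3.3] [ -2.  -81.8]
((604.8037109375, 156.79124450683594), (47.47065353393555, 104.85205078125), 6.70693302154541)
```

```bash
python3 -c "
from workcell import hand_in
print(hand_in())"
```

```text
the job is handed in; nothing more can be done
None
```

The job is handed in: battery, tin, speaker and keypad phone all measured within about 6 mm and 1° of target in the last top view, the bottle was still standing in the last scene view, and it took about 30 s of the 102 s allowed.

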